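Lock the vegetable slicer with its pin

ROBOT

A 7-joint arm with a two-finger parallel gripper is mounted at the origin on a cart in front of the work surface, level with it; the furniture and walls round the work are solid. World frame = base frame: x ahead of the robot, y to its left, z up, the work surface at z = 0. Lengths are in m, angles in degrees, forces in N, time in s.
With the tool pointing down it reaches from about 0.4 to 0.85 m from the base axis. Payload 4.4 kg.
Tool frame: the origin (TCP) lies midway between the tips of the shut fingers; the grasp point (between the pads) lies arm.grasp_offset behind it (arm.grasp_offset is the distance from the TCP to the grasp point, in m); z points along the fingers, y is the line along which they close (so a half turn about z gives the same grasp; the last joint's range is limited). The gripper opens to 94 mm and grips with 3 to 60 N. Pads are 16 mm wide; open, the fingers measure 119 mm over their backs; the gripper's body (75 mm by 177 mm) begins 78 mm behind the grasp point.
Start: joints at [-75.161, 36.005, 2.206, 86.941, -1.547, 57.084, -1.146], TCP at [0.207, 0.616, 0.205] pointing down, gripper open.
Joint ranges: [-175.42, 175.42], [-21.48, 121.26], [-71.46, 75.88], [10.55, 141.38], [-63.04, 243.04], [13.31, 113.54], [-168.57, 168.57]. Speed limits (degrees/s): [147.25, 147.25, 180, 180, 180, 180, 180].

INTERFACE

Orientations are given as a 3x3 rotation matrix whose columns are the frame's x, y, z axes.
In Python, from plant import status, eyes, arm gives the robot as it stands.
- The arm moves only by the shell command python3 -m pendant 'ROWS' [FORCE]. ROWS is JSON, one flat list of numbers, 7 for each row, row after row: the closure, from -1 (fully open) to 1 (shut), so that 0 is half open, then the shift along the world's x, y, z in cm, then the turn, a rotation vector about the world's x, y, z in degrees. A call has 1 to 8 rows; each row shifts and turns the commanded pose from where the row before left it; what a row does not reach is not made up. A row lasts 1/12 s, in which the tool goes at most 41.7 mm and 7.16 degrees, less where a joint would pass 70% of its speed; a pose out of reach is approached as far as the arm can. A call is refused whole if a number of a shift passes 4.17 or a number of a turn 7.16, either way. A call with a gripper value outside its range is refused whole. The fingers move at their own pace and stop on an object; FORCE is the grip in N (left out, the last holds). Time passes only in rows, so rows that do not move let the fingers close. It gives the time, the measured TCP pose, the force, the opening and the grip force at its end, in the units of the state.
- status.observe(): the state, without advancing time (a new reading comes with each control period).
- eyes.camera(name): name is "side" or "top" or "wrist"; returns a dict with "img" (420x560x3 uint8, red, green, blue), "fx", "fy", "cx", "cy" (pixels), "camera_from_world" (4x4, takes a point from world to camera coordinates). Camera axes: x right, y down, z forward; pixel columns grow to the right and rows downward; lengths in m; the calibration is good to about 2 mm. A picture is of the moment at which its call begins. There is no depth.
- arm.job_done(): hands the job in; it is judged then, once.
The state is a dict: "time": time; "joint_pos": joint angles; "joint_velocities": joint speeds; "joint_efforts": joint torques, N m; "tool_pos": TCP position; "ee_rot": TCP orientation; "ft_force": force on the tool from outside, world axes, zero at the start; "wrist_torque": the same for the moment, N m; "finger_gap": finger opening in m; "gripper_force": force on a finger pad.
Only numpy, scipy, OpenCV 4.12 (cv2) and the standard library are available. Lean on these libraries where they do the work, as an engineer would, in place of code of your own. Each camera call takes 0.05 s, during which the arm holds its last target. There are 200 camera calls.

TASK

Put the slicer away safely: push its carriage by the black knob fully home under the steel bridge, so that the hole in the carriage's tongue lines up with the holes in the bridge and the bed. Then take the blue-knobbed pin from the wooden caddy and drop it down through all three holes until its collar sits flat on the bridge, and let go of it.

Things in the scene. Friction and masses are not known exactly. Their poses are not given: they have to be found in the camera images.
- carriage (a joint): travel of the slicer's grey carriage in m: 0 = far from the bridge, 0.070 = fully home at its stop, where the tongue's hole lies exactly under the bridge's. Starts at 0 to 0.030. It slides stiffly (about 2 N) along the slicer's long axis and stays where it is left.
- carriage_knob (a point): middle of the upright black knob on the carriage: 26 mm thick, 34 mm of straight grip, top 20 mm above this point, carriage plate (88 x 70 mm) 28 mm below it. +y is the slide direction towards the bridge, z up. Home, it lies 85 mm short of lock_hole along y. The tongue, with a 28 mm hole 85 mm ahead of the knob, reaches out in front.
- lock_hole (a point): centre of the 28 mm hole in the top face of the steel bridge (100 x 62 mm, 10 mm thick, top 60 mm above the worktop) at one end of the white slicer (250 x 110 mm, fixed). Axes as carriage_knob: +y along the slicer, from knob to bridge, z up. In line below come the tongue's hole (17 to 27 mm down) and the bed's (30 to 54 mm down), 28 mm wide.
- blue_pin_knob (a point): middle of the pin's blue knob, 26 mm thick, top 24 mm above this point. Below: a collar 46 mm wide, its flat underside 28 mm below this point, and a steel shaft 12 mm thick, 55 mm long. z is the pin's axis, up. 80 g. It stands in a wooden caddy (196 x 60 mm, 66 mm high, fixed), at any place in a row of three, 65 mm apart, with a yellow and a green pin of the same shape.
There are look-alikes about, which are no part of the job. Of the things that look like the part that bears blue_pin_knob, the smallest one is meant.

How it is judged:
By the outcome, as a careful person would: the job done as asked, in the order asked, and still so for the second after the job is handed in, with the robot touching nothing.
It also fails if it takes over 58 s, if anything falls off the work surface, if the arm or the gripper's body presses on something with over 40 N, if the wrist force passes 120 N, or if a joint passes its speed limit or range.

## Working session

There is one attempt and no reset: what is moved stays moved. The work goes in short steps, Python scripts to look and compute and a shell command to move; the robot and the scene stay as the last step left them, time stands still between calls to the robot, and variables do not carry over. Pictures are saved under pics/ and viewed, at most 10 in all, crops included, and the job is handed in when it is done.

```bash
mkdir -p pics; ls; python3 - <<'E'
from plant import status, eyes, arm
import cv2,numpy as np
s=status.observe();print(s['time'],s['tool_pos'],s['finger_gap'],arm.grasp_offset);print(np.round(s['ee_rot'],3))
for n in("top","side"):
    c=eyes.camera(n);cv2.imwrite(f'pics/{n}0.png',c['img'][:,:,::-1]);print(n,c['fx'],c['cx'],c['cy']);print(np.round(c['camera_from_world'],4).tolist())
E
```

```text
pics
0.0 [0.20721444 0.61540264 0.20458878] 0.09388513090442109 0.0188
[[-0.948  0.319 -0.001]
 [ 0.319  0.948 -0.002]
 [-0.    -0.002 -1.   ]]
top 494.2756822406373 272.9100225125255 196.73290729918784
[[-0.0143, -0.9999, -0.0001, 0.0654], [-0.991, 0.0142, -0.1328, 0.4746], [0.1328, -0.0018, -0.9911, 1.1165], [0.0, 0.0, 0.0, 1.0]]
side 484.1640521881821 278.9697671100796 210.8093378677911
[[0.9601, -0.2793, 0.0163, -0.4054], [-0.1621, -0.6029, -0.7811, 0.1847], [0.228, 0.7473, -0.6241, 0.7704], [0.0, 0.0, 0.0, 1.0]]
```

View pics/top0.png

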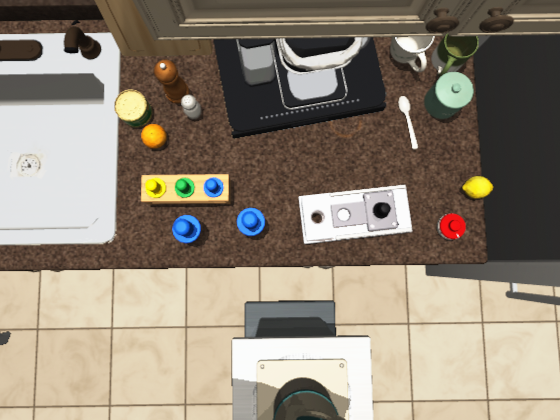

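View pics/side0.png

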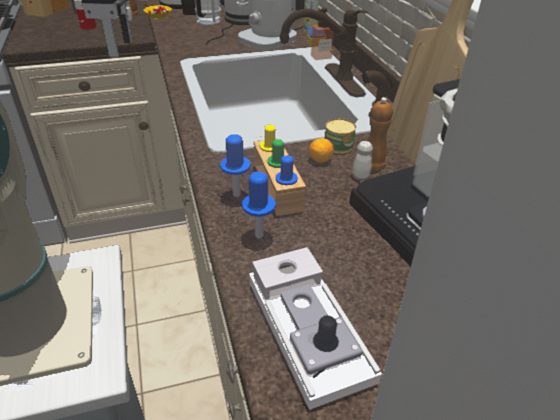

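Top view: slicer at (300-410, 190-240), with the bridge hole near (317,216), the tongue hole near (344,214) and the black knob near (381,210). There are three blue candidates: the caddy pin (213,186), a free-standing one (186,229) and another free-standing one (251,222). The one in the caddy is the smallest and stands in the row with yellow and green, so it fits. I'll confirm that in an enlarged crop.

```bash
python3 - <<'E'
import cv2,numpy as np
t=cv2.imread('pics/top0.png');s=cv2.imread('pics/side0.png')
r=lambda i,x,y,w,h:cv2.resize(i[y:y+h,x:x+w],(400,300),interpolation=cv2.INTER_CUBIC)
# scales 3.333,3.333 / 2.5 ,3.333
cv2.imwrite('pics/crop1.png',np.vstack([np.hstack([r(t,295,170,120,90),r(t,140,160,120,90)]),np.hstack([r(s,240,245,160,120),r(s,220,115,120,90)])]))
E
```

```text
(no output)
```

View pics/crop1.png

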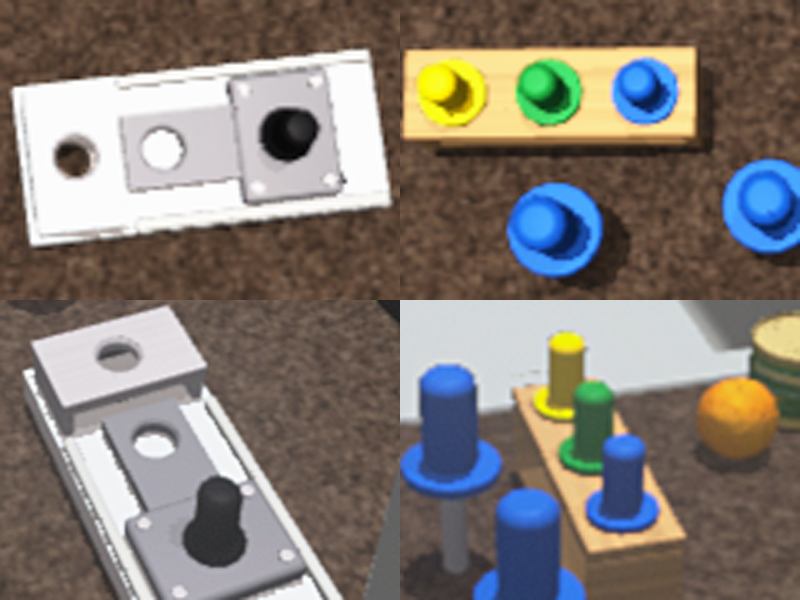

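The crop confirms it. The caddy's blue pin has its collar at top (213.5,187) and side (287,178), and it is clearly smaller than the two free-standing blue ones. Next I'll compute positions.

```bash
cat > h.py <<'E'
import numpy as np
from plant import eyes
T=np.array([[-0.0143,-0.9999,-0.0001,0.0654],[-0.991,0.0142,-0.1328,0.4746],[0.1328,-0.0018,-0.9911,1.1165],[0,0,0,1]]);KT=(494.2757,272.91,196.733)
S=np.array([[0.9601,-0.2793,0.0163,-0.4054],[-0.1621,-0.6029,-0.7811,0.1847],[0.228,0.7473,-0.6241,0.7704],[0,0,0,1]]);KS=(484.164,278.97,210.809)
def onz(M,K,u,v,z):
    R=M[:3,:3];o=-R.T@M[:3,3];d=R.T@np.array([(u-K[1])/K[0],(v-K[2])/K[0],1]);return np.round(o+d*(z-o[2])/d[2],4)
E
python3 - <<'E'
from h import *
top=lambda u,v,z,x0=295,y0=170:onz(T,KT,x0+u/(10/3)-.35,y0+v/(10/3)-.35,z)
sl=lambda u,v,z:onz(S,KS,240+u/2.5-.3,245+(v-300)/2.5-.3,z)
sc=lambda u,v,z:onz(S,KS,220+(u-400)/(10/3)-.35,115+(v-300)/(10/3)-.35,z)
print('hole',top(75,157,.06),sl(120,354,.06))
print('tonguehole',top(163,148,.043),sl(155,439,.043))
print('knobtop',top(303,124,.091),sl(219,488,.091))
print('knobbase',top(287,134,.043))
for a,b in(((32,245),(390,205)),((12,88),(368,50))):
    d=top(*b,.03)-top(*a,.03);print('yaw of slide rel +y',np.degrees(np.arctan2(d[0],-d[1])),np.linalg.norm(d))
tc=lambda u,v,z:onz(T,KT,140+(u-400)/(10/3)-.35,160+v/(10/3)-.35,z)
print('collar',tc(645,91,.069),sc(622,509,.069))
print('ktop',tc(637,83,.118),sc(625,447,.118))
print('caddy corners',[tc(*p,.066) for p in((405,48),(697,47),(697,133),(402,137))])
for p in((565,222,.098),(766,200,.098)): print('big',tc(*p))
E
```

```text
hole [ 0.4248 -0.0404  0.06  ] [ 0.4252 -0.0381  0.06  ]
tonguehole [ 0.4316 -0.1025  0.043 ] [ 0.4299 -0.1001  0.043 ]
knobtop [ 0.4416 -0.1883  0.091 ] [ 0.4381 -0.1824  0.091 ]
knobbase [ 0.4401 -0.188   0.043 ]
yaw of slide rel +y 5.525325993156948 0.24925811922583385
yaw of slide rel +y 5.328823871399623 0.25088429604102364
collar [0.4946 0.193  0.069 ] [0.494  0.1973 0.069 ]
ktop [0.4923 0.1922 0.118 ] [0.4925 0.1907 0.118 ]
caddy corners [array([0.527 , 0.3566, 0.066 ]), array([0.5249, 0.158 , 0.066 ]), array([0.4659, 0.1581, 0.066 ]), array([0.466 , 0.3573, 0.066 ])]
big [0.4046 0.2414 0.098 ]
big [0.417  0.1104 0.098 ]
```

```bash
python3 -m pendant '[-1,2.5,-2.5,0.6,0,0,3,-1,2.5,-2.5,0.6,0,0,3,-1,2.5,-2.5,0.6,0,0,3,-1,2.5,-2.5,0.6,0,0,3,-1,2.5,-2.5,0.6,0,0,3,-1,2.5,-2.5,0.6,0,0,3,-1,2.5,-2.5,0.6,0,0,3,-1,2.5,-2.5,0.6,0,0,3]' 20
python3 -m pendant '[-1,0.2,-3.6,0,0,0,0,-1,0.2,-3.6,0,0,0,0,-1,0.2,-3.6,0,0,0,0,-1,0.2,-3.6,0,0,0,0,-1,0.2,-3.6,0,0,0,0,-1,0.2,-3.6,0,0,0,0,-1,0.2,-3.6,0,0,0,0,-1,0.2,-3.6,0,0,0,0]'
python3 -m pendant '[-1,0.2,-3.6,0,0,0,0,-1,0.2,-3.6,0,0,0,0,-1,0.2,-3.6,0,0,0,0,-1,0.2,-3.6,0,0,0,0,-1,0.2,-3.6,0,0,0,0,-1,0.2,-3.6,0,0,0,0,-1,0.2,-3.6,0,0,0,0,-1,0,0,0,0,0,0]'
python3 - <<'E'
from h import *
from plant import status
import cv2
s=status.observe();print(s['time'],s['tool_pos'],np.round(s['ee_rot'],3).tolist(),s['ft_force'])
c=eyes.camera('wrist');cv2.imwrite('pics/w1.png',c['img'][:,:,::-1]);print(c['fx'],c['cx'],c['cy'],np.round(c['camera_from_world'],4).tolist())
for z in(.12,.13,.14,.15,.16,.17): print(z,onz(T,KT,250,219,z),onz(S,KS,259,176,z))
E
```

```text
time: 0.77
tool_pos: [0.4082, 0.4144, 0.2534]
ee_rot: [[-0.995, -0.097, -0.001], [-0.097, 0.995, -0.001], [0.001, -0.001, -1.0]]
ft_force: [0.1, -0.1, 0.3]
finger_gap: 0.0943
gripper_force: 0.0
time: 1.43
tool_pos: [0.4229, 0.1262, 0.2534]
ee_rot: [[-0.996, -0.094, -0.0], [-0.094, 0.996, -0.0], [0.0, -0.0, -1.0]]
ft_force: [1.3, -1.0, 0.4]
finger_gap: 0.0941
gripper_force: 0.0
time: 2.1
tool_pos: [0.4369, -0.1318, 0.2535]
ee_rot: [[-0.997, -0.084, 0.001], [-0.084, 0.996, -0.004], [-0.0, -0.004, -1.0]]
ft_force: [1.0, -0.7, 0.1]
finger_gap: 0.0942
gripper_force: 0.0
2.1 [ 0.43689677 -0.13176441  0.25354528] [[-0.997, -0.084, 0.001], [-0.084, 0.996, -0.004], [-0.0, -0.004, -1.0]] [ 1.02185551 -0.7285142   0.12353124]
338.7383439961553 278.57912543187194 212.47216860060357 [[-0.084, 0.9965, -0.0043, 0.169], [0.9575, 0.0819, 0.2767, -0.4486], [0.2761, 0.0191, -0.9609, 0.3208], [0.0, 0.0, 0.0, 1.0]]
0.12 [0.4165 0.1082 0.12  ] [0.4235 0.1443 0.12  ]
0.13 [0.4156 0.1078 0.13  ] [0.42   0.1302 0.13  ]
0.14 [0.4147 0.1073 0.14  ] [0.4165 0.116  0.14  ]
0.15 [0.4138 0.1069 0.15  ] [0.413  0.1019 0.15  ]
0.16 [0.4129 0.1064 0.16  ] [0.4095 0.0878 0.16  ]
0.17 [0.412 0.106 0.17 ] [0.4059 0.0737 0.17  ]
```

View pics/w1.png

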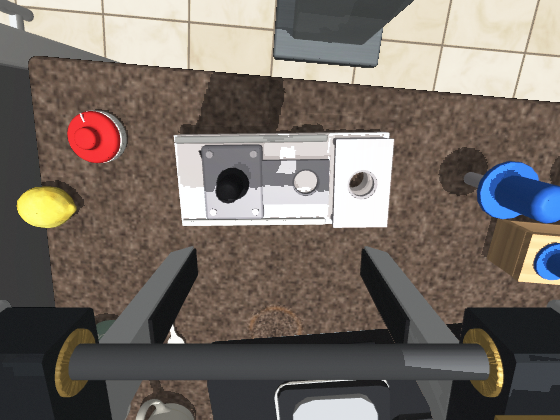

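Wrist view: knob top near (233,186), tongue hole (306,182), bridge hole (362,183), bridge at (333-392, 138-227). The big blue pins are about 0.147 m tall.

```bash
cat >> h.py <<'E'
def wristM(c): return np.array(c['camera_from_world']),(c['fx'],c['cx'],c['cy'])
E
python3 - <<'E'
from h import *
import cv2
c=eyes.camera('wrist');M,K=wristM(c);im=c['img'];g=cv2.cvtColor(im,cv2.COLOR_RGB2GRAY)
# black knob blob
m=(g[150:225,205:265]<45).astype(np.uint8);n,l,st,ce=cv2.connectedComponentsWithStats(m);i=1+np.argmax(st[1:,4]);print('blob',ce[i]+[205,150],st[i])
u,v=ce[i]+[205,150]
for z in(.06,.071,.091): print('knob',z,onz(M,K,u,v,z))
print('hole',onz(M,K,362,182.5,.06),'tongue',onz(M,K,306,181.5,.043))
print('bridge corners',[onz(M,K,*p,.06) for p in((333.5,139),(392,139.5),(388,227),(332,227))])
from plant import status
s=status.observe();print(s['tool_pos'])
E
```

```text
blob [227.33558559 184.35135135] [  6  18  34  35 888]
knob 0.06 [ 0.4344 -0.1858  0.06  ]
knob 0.071 [ 0.4321 -0.1843  0.071 ]
knob 0.091 [ 0.4279 -0.1815  0.091 ]
hole [ 0.4193 -0.036   0.06  ] tongue [ 0.4267 -0.0968  0.043 ]
bridge corners [array([ 0.3748, -0.074 ,  0.06  ]), array([ 0.3699, -0.0111,  0.06  ]), array([0.4685, 0.0021, 0.06  ]), array([ 0.4741, -0.0626,  0.06  ])]
[ 0.43691997 -0.12503139  0.25316399]
```

```bash
python3 -m pendant '[-1,0,-2,-2,0,0,0,-1,0,-2,-2,0,0,0,-1,0,-2.1,-2,0,0,0,-1,0,0,-3,0,0,0,-1,0,0,-3,0,0,0,-1,0,0,0,0,0,0,-1,0,0,0,0,0,0]'
python3 - <<'E'
from h import *
from plant import status
import cv2
c=eyes.camera('wrist');c=eyes.camera('wrist');M,K=wristM(c);s=status.observe();print(s['tool_pos'],np.round(s['ee_rot'],3).tolist())
im=c['img'][:,:,::-1].copy()
for n,p in (('tcp',s['tool_pos']),('hole',[.4225,-.04,.06]),('knobtop',[.4385,-.186,.091])):
    q=M[:3,:3]@p+M[:3,3];uv=K[0]*q[:2]/q[2]+K[1:];print(n,uv)
    cv2.drawMarker(im,tuple(int(round(a)) for a in uv),(0,0,255),0,10,1)
np.savez('w2.npz',M=M,K=K)
cv2.imwrite('pics/w2.png',im)
E
```

```text
time: 2.78
tool_pos: [0.4366, -0.1829, 0.1327]
ee_rot: [[-0.995, -0.096, -0.004], [-0.096, 0.995, 0.002], [0.003, 0.002, -1.0]]
ft_force: [-0.2, 0.7, -0.7]
finger_gap: 0.094
gripper_force: 0.0
[ 0.43854699 -0.18413692  0.13472909] [[-0.995, -0.096, 0.002], [-0.096, 0.995, -0.0], [-0.002, -0.0, -1.0]]
tcp [277.49151889 264.47096019]
hole [462.31015044 221.63867772]
knobtop [274.98504011 237.64528121]
```

View pics/w2.png

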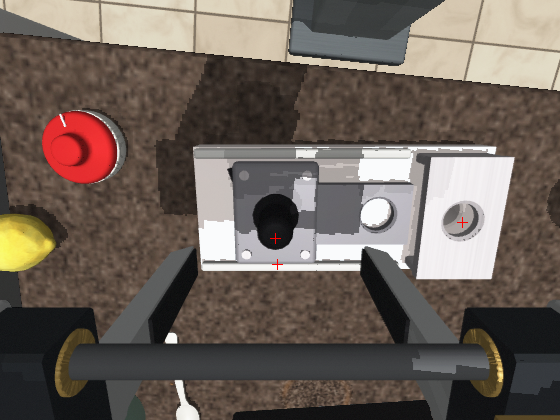

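The wrist view shows the knob top near (275,235) and the bridge hole near (463,220), both within 1-2 mm of the projected estimates. I'll descend and grip the knob.

```bash
python3 -m pendant '[-1,-0.15,-0.2,-2,0,0,0,-1,0,0,-2,0,0,0,-1,0,0,-2,0,0,0,-1,0,0,-1.8,0,0,0,-1,0,0,0,0,0,0,1,0,0,0,0,0,0,1,0,0,0,0,0,0,1,0,0,0,0,0,0]' 20
python3 -m pendant '[1,0,0,0,0,0,0,1,0,0,0,0,0,0,1,0,0,0,0,0,0,1,0,0,0,0,0,0]'
```

```text
time: 3.55
tool_pos: [0.4373, -0.1873, 0.0571]
ee_rot: [[-0.996, -0.094, 0.003], [-0.094, 0.996, -0.001], [-0.003, -0.001, -1.0]]
ft_force: [0.6, 0.2, 0.2]
finger_gap: 0.0776
gripper_force: 0.0
time: 3.88
tool_pos: [0.4361, -0.187, 0.0558]
ee_rot: [[-0.996, -0.094, 0.0], [-0.094, 0.996, -0.0], [-0.0, -0.0, -1.0]]
ft_force: [0.0, -0.3, 0.5]
finger_gap: 0.0507
gripper_force: 0.0
```

```bash
python3 -m pendant '[1,0,0,0,0,0,0,1,0,0,0,0,0,0,1,0,0,0,0,0,0,1,0,0,0,0,0,0,1,0,0,0,0,0,0]'
python3 -m pendant '[1,-0.08,0.8,0,0,0,0,1,-0.08,0.8,0,0,0,0,1,-0.08,0.8,0,0,0,0,1,-0.08,0.8,0,0,0,0,1,-0.08,0.8,0,0,0,0,1,-0.08,0.8,0,0,0,0,1,-0.08,0.8,0,0,0,0]'
python3 -m pendant '[1,-0.02,0.2,0,0,0,0,1,-0.02,0.2,0,0,0,0,1,0,0,0,0,0,0]'
```

```text
time: 4.3
tool_pos: [0.4358, -0.1868, 0.0554]
ee_rot: [[-0.996, -0.094, -0.0], [-0.094, 0.996, 0.0], [0.0, 0.0, -1.0]]
ft_force: [-0.9, 0.1, -0.5]
finger_gap: 0.0249
gripper_force: 20.9
time: 4.88
tool_pos: [0.4303, -0.1299, 0.0554]
ee_rot: [[-0.996, -0.094, 0.0], [-0.094, 0.996, 0.0], [-0.0, -0.0, -1.0]]
ft_force: [-0.1, -2.2, -4.3]
finger_gap: 0.0254
gripper_force: 20.9
time: 5.13
tool_pos: [0.4299, -0.126, 0.0554]
ee_rot: [[-0.995, -0.095, -0.0], [-0.095, 0.995, 0.001], [0.0, 0.001, -1.0]]
ft_force: [1.1, 2.1, -3.0]
finger_gap: 0.025
gripper_force: 20.9
```

```bash
for i in 1; do python3 -m pendant '[1,-0.02,0.2,0,0,0,0,1,-0.02,0.2,0,0,0,0]'; done
python3 -m pendant '[1,-0.02,0.2,0,0,0,0,1,-0.02,0.2,0,0,0,0]'
python3 -m pendant '[1,-0.02,0.2,0,0,0,0,1,-0.02,0.2,0,0,0,0]'
```

```text
time: 5.3
tool_pos: [0.4299, -0.1248, 0.0555]
ee_rot: [[-0.996, -0.092, 0.001], [-0.092, 0.996, -0.002], [-0.001, -0.002, -1.0]]
ft_force: [0.8, -10.1, -6.4]
finger_gap: 0.0252
gripper_force: 20.8
time: 5.47
tool_pos: [0.4299, -0.1246, 0.0555]
ee_rot: [[-0.996, -0.089, 0.003], [-0.089, 0.996, -0.007], [-0.002, -0.007, -1.0]]
ft_force: [0.7, -20.4, -10.3]
finger_gap: 0.0252
gripper_force: 20.8
time: 5.63
tool_pos: [0.43, -0.1245, 0.0555]
ee_rot: [[-0.996, -0.085, 0.005], [-0.085, 0.996, -0.011], [-0.004, -0.011, -1.0]]
ft_force: [-0.2, -29.3, -15.5]
finger_gap: 0.0253
gripper_force: 20.4
```

The carriage is at its stop: the wrist force is rising and the position matches the predicted home (0.4295,-0.124). I'll unload, open partly and rise.

```bash
python3 -m pendant '[1,0.05,-0.5,0,0,0,0,1,0.04,-0.4,0,0,0,0,1,0,0,0,0,0,0]'
python3 -m pendant '[-0.28,0,0,0,0,0,0,-0.28,0,0,0,0,0,0,-0.28,0,0,0,0,0,0,-0.28,0,0,0,0,0,0,-0.28,0,0,0,0,0,0,-0.28,0,0,0,0,0,0]'
```

```text
time: 5.88
tool_pos: [0.4299, -0.1249, 0.0554]
ee_rot: [[-0.996, -0.092, 0.001], [-0.092, 0.996, -0.0], [-0.0, -0.0, -1.0]]
ft_force: [2.0, -4.8, -5.9]
finger_gap: 0.0252
gripper_force: 20.8
time: 6.38
tool_pos: [0.4295, -0.1236, 0.0555]
ee_rot: [[-0.996, -0.094, -0.0], [-0.094, 0.996, 0.0], [0.0, 0.0, -1.0]]
ft_force: [0.1, -0.1, 0.1]
finger_gap: 0.0589
gripper_force: 0.0
```

```bash
python3 -m pendant '[-0.28,0,0,3,0,0,0,-0.28,0,0,3.6,0,0,0,-0.28,0,0,3.6,0,0,0,-0.28,0,0,3.6,0,0,0,-0.28,1.6,3,0.6,0,0,0,-0.28,1.6,3,0,0,0,0,-0.28,1.6,3,0,0,0,0,-0.28,1.6,3,0,0,0,0]'
python3 -m pendant '[-0.28,0,3.3,0,0,0,-2.5,-0.28,0,3.3,0,0,0,-2.5,-0.28,0,3.3,0,0,0,0,-0.28,0,3.3,0,0,0,0,-0.28,0,3.3,0,0,0,0,-0.28,0,3.1,0,0,0,0,-0.28,0,0,0,0,0,0,-0.28,0,0,0,0,0,0]'
python3 - <<'E'
from h import *
from plant import status
import cv2
c=eyes.camera('wrist');c=eyes.camera('wrist');M,K=wristM(c);s=status.observe();print(s['tool_pos'],np.round(s['ee_rot'],3).tolist())
im=c['img'][:,:,::-1].copy()
for n,p in (('tcp',s['tool_pos']),('ktop',[.493,.192,.118]),('collar',[.494,.194,.07])):
    q=M[:3,:3]@p+M[:3,3];uv=K[0]*q[:2]/q[2]+K[1:];print(n,uv,q[2])
    cv2.drawMarker(im,tuple(int(round(a)) for a in uv),(0,0,255),0,10,1)
t=eyes.camera('top')['img'][170:260,295:415,::-1]
cv2.imwrite('pics/w3.png',np.hstack([im[80:380,80:480],cv2.resize(t,(400,300),interpolation=cv2.INTER_CUBIC)]))
E
```

```text
time: 7.05
tool_pos: [0.4941, -0.0025, 0.2001]
ee_rot: [[-0.996, -0.093, 0.001], [-0.093, 0.996, 0.0], [-0.001, 0.0, -1.0]]
ft_force: [0.3, 0.2, -0.3]
finger_gap: 0.0602
gripper_force: 0.0
time: 7.72
tool_pos: [0.4928, 0.1941, 0.1991]
ee_rot: [[-1.0, -0.011, -0.001], [-0.011, 1.0, 0.0], [0.001, 0.0, -1.0]]
ft_force: [-0.3, 0.2, 0.6]
finger_gap: 0.06
gripper_force: 0.0
[0.49337329 0.19081913 0.19933958] [[-1.0, -0.006, -0.001], [-0.006, 1.0, -0.001], [0.001, -0.001, -1.0]]
tcp [276.70950383 263.38881739] 0.19522547574877602
ktop [278.79577103 220.59582354] 0.27330678929138075
collar [280.91700086 206.42168573] 0.31972267142035965
```

View pics/w3.png

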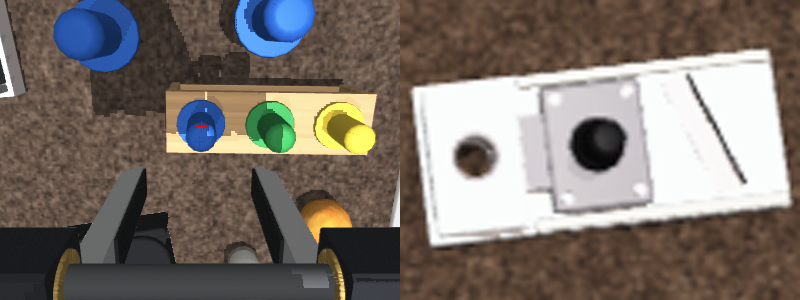

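The wrist crop shows the blue pin's collar at (200,125) and its knob on the markers, within about 2 mm. The top crop shows the carriage home, with the tongue under the bridge. I'll descend on the pin.

```bash
python3 -m pendant '[-0.28,-0.1,0.25,-3,0,0,0,-0.28,0,0,-3,0,0,0,-0.28,0,0,-2,0,0,0,-0.28,0,0,-2,0,0,0,-0.28,0,0,-2,0,0,0,-0.28,0,0,0,0,0,0]' 25
python3 -m pendant '[1,0,0,0,0,0,0,1,0,0,0,0,0,0,1,0,0,0,0,0,0,1,0,0,0,0,0,0,1,0,0,0,0,0,0,1,0,0,0,0,0,0,1,0,0,0,0,0,0]'
```

```text
time: 8.37
tool_pos: [0.4905, 0.1917, 0.0766]
ee_rot: [[-1.0, -0.004, -0.006], [-0.004, 1.0, -0.003], [0.006, -0.003, -1.0]]
ft_force: [-0.5, -0.3, 0.1]
finger_gap: 0.0599
gripper_force: 0.0
time: 8.95
tool_pos: [0.4931, 0.1946, 0.0803]
ee_rot: [[-1.0, -0.007, 0.001], [-0.007, 1.0, 0.0], [-0.001, 0.0, -1.0]]
ft_force: [0.4, -0.4, 5.4]
finger_gap: 0.0256
gripper_force: 25.0
```

```bash
python3 -m pendant '[1,0,0,0.8,0,0,0,1,0,0,1.6,0,0,0,1,0,0,1.8,0,0,0,1,0,0,1.8,0,0,0,1,0,0,2,0,0,0,1,0,0,2,0,0,0,1,0,0,1,0,0,0,1,0,0,0,0,0,0]'
python3 - <<'E'
from h import *
from plant import status
import cv2
c=eyes.camera('wrist');s=status.observe();print(s['tool_pos'],s['ft_force'],s['finger_gap'])
a=eyes.camera('side')['img'][60:210,200:400,::-1]
cv2.imwrite('pics/w4.png',np.hstack([c['img'][80:380,80:480,::-1],cv2.resize(a,(400,300))]))
E
```

```text
time: 9.62
tool_pos: [0.4939, 0.1952, 0.1917]
ee_rot: [[-1.0, -0.007, 0.004], [-0.007, 1.0, 0.002], [-0.004, 0.002, -1.0]]
ft_force: [0.3, -0.4, -1.1]
finger_gap: 0.0256
gripper_force: 25.0
[0.49301389 0.19486616 0.19022919] [-1.32654243  0.3251903  -1.29368917] 0.02559414896636254
```

View pics/w4.png

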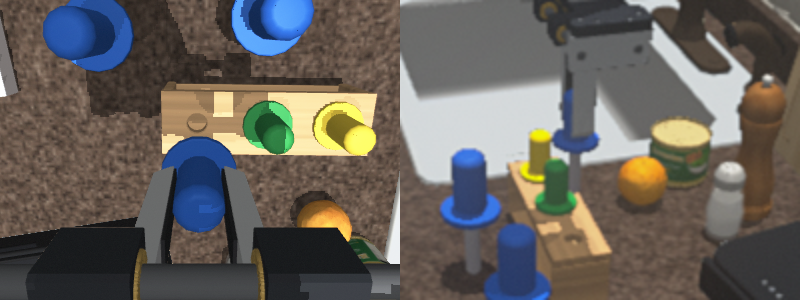

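The pin is held upright, its collar at (162-237, from 138) in the crop, and its caddy hole is left empty at (197,122). Now I'll work out the pin's offset in the hand.

```bash
python3 - <<'E'
from h import *
from plant import status
import cv2
c=eyes.camera('wrist');M,K=wristM(c);s=status.observe();p=s['tool_pos'];print(p,s['ft_force'])
print('caddy hole',onz(M,K,277,202.5,.066))
h=cv2.cvtColor(c['img'],cv2.COLOR_RGB2HSV);m=cv2.inRange(h,(105,120,40),(125,255,255))
n,l,st,ce=cv2.connectedComponentsWithStats(m);
i=l[250,280] or l[225,280];print(st[i])
# fit collar circle: predicted upper contour for offset dx
ys,xs=np.where(l==i)
for dx in(-.006,-.004,-.002,0,.002,.004):
    a=np.linspace(0,2*np.pi,200);z=p[2]+.0188-.004-.025
    q=np.c_[p[0]+dx+.023*np.cos(a),p[1]+.023*np.sin(a),0*a+z]@M[:3,:3].T+M[:3,3];uv=K[0]*q[:,:2]/q[:,2:]+K[1:]
    print(dx,uv.min(0),uv[:,0].max())
E
```

```text
[0.49183073 0.19434525 0.18860536] [-0.20256916  0.69526372 -1.45355976]
caddy hole [0.4879 0.193  0.066 ]
[ 242  217   74   96 4700]
-0.006 [240.21475085 208.71193479] 316.6760844644389
-0.004 [240.29452302 212.00951011] 316.54892202978
-0.002 [240.37386445 215.28873651] 316.4224459215984
0 [240.45277861 218.54976671] 316.29665059844285
0.002 [240.53126894 221.79275175] 316.1715305783581
0.004 [240.60933886 225.017841  ] 316.0470804380887
```

```bash
python3 -m pendant '[1,0,-1.6,0,0,0,0,1,0,-3.2,0,0,0,0,1,0,-3.2,0,0,0,0,1,0,-3.2,0,0,0,0,1,0,-3.2,0,0,0,0,1,0,-1.6,0,0,0,0,1,-1,-1.6,0,0,0,0,1,-1.95,-1.8,0,0,0,0]'
python3 -m pendant '[1,-2,-2,0,0,0,0,1,-1.5,-1.5,0,0,0,0,1,-0.5,-0.5,0,0,0,0,1,0,0,0,0,0,0,1,0,0,0,0,0,0,1,0,0,0,0,0,0]'
python3 - <<'E'
from h import *
from plant import status
import cv2
c=eyes.camera('wrist');c=eyes.camera('wrist');M,K=wristM(c);s=status.observe();p=s['tool_pos'];print(p,s['ft_force'])
im=c['img'][:,:,::-1].copy();a=eyes.camera('side')['img'][170:320,200:400,::-1]
t=eyes.camera('top')['img'][170:260,295:415,::-1]
cv2.imwrite('pics/w5.png',np.hstack([im[80:380,80:480],cv2.resize(a,(400,300))]))
E
```

```text
time: 10.43
tool_pos: [0.4639, -0.0004, 0.1882]
ee_rot: [[-1.0, -0.006, -0.0], [-0.006, 1.0, -0.0], [0.0, -0.0, -1.0]]
ft_force: [-0.4, -0.7, -0.6]
finger_gap: 0.0253
gripper_force: 25.0
time: 10.93
tool_pos: [0.4243, -0.0384, 0.1892]
ee_rot: [[-1.0, -0.008, 0.001], [-0.008, 1.0, 0.0], [-0.001, 0.0, -1.0]]
ft_force: [-0.3, 0.5, -1.3]
finger_gap: 0.0253
gripper_force: 25.0
[ 0.42411588 -0.03843341  0.1892858 ] [-1.06759119 -0.11341728 -1.42765719]
```

View pics/w5.png

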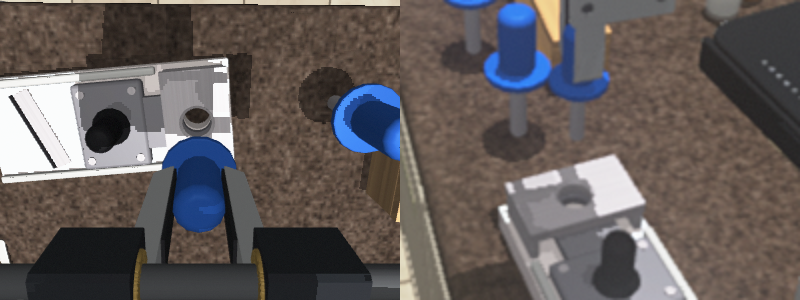

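Wrist crop: the bridge hole at (197,120), needing a shift of about 2 mm in -x and 1.5 mm in -y. Side view: the shaft is above and in line with the hole. I'll descend.

```bash
python3 -m pendant '[1,-0.2,-0.15,-1,0,0,0,1,0,0,-1.5,0,0,0,1,0,0,-1.5,0,0,0,1,0,0,-1.2,0,0,0,1,0,0,-1,0,0,0,1,0,0,-0.8,0,0,0,1,0,0,-0.5,0,0,0,1,0,0,0,0,0,0]'
```

```text
time: 11.8
tool_pos: [0.4208, -0.0407, 0.1137]
ee_rot: [[-1.0, -0.007, -0.002], [-0.007, 1.0, 0.0], [0.002, 0.0, -1.0]]
ft_force: [-1.1, 0.4, -0.2]
finger_gap: 0.0258
gripper_force: 25.0
```

```bash
python3 -m pendant '[1,0,0,-0.6,0,0,0,1,0,0,-0.6,0,0,0,1,0,0,-0.6,0,0,0,1,0,0,-0.6,0,0,0,1,0,0,0,0,0,0]'
python3 -m pendant '[1,0,0,-0.5,0,0,0,1,0,0,-0.5,0,0,0,1,0,0,-0.3,0,0,0,1,0,0,0,0,0,0,1,0,0,0,0,0,0]'
```

```text
time: 12.22
tool_pos: [0.4205, -0.0409, 0.0895]
ee_rot: [[-1.0, -0.007, -0.002], [-0.007, 1.0, 0.0], [0.002, 0.0, -1.0]]
ft_force: [0.2, 0.2, -1.3]
finger_gap: 0.0253
gripper_force: 25.0
time: 12.63
tool_pos: [0.4209, -0.041, 0.0773]
ee_rot: [[-1.0, -0.007, -0.001], [-0.007, 1.0, 0.0], [0.001, 0.0, -1.0]]
ft_force: [0.6, 0.5, -1.0]
finger_gap: 0.0254
gripper_force: 25.0
```

```bash
python3 -m pendant '[1,0,0,-0.2,0,0,0,1,0,0,-0.15,0,0,0,1,0,0,0,0,0,0,1,0,0,0,0,0,0]'
python3 -m pendant '[-0.1,0,0,0,0,0,0,-0.1,0,0,0,0,0,0,-0.1,0,0,0,0,0,0,-0.1,0,0,0,0,0,0,-0.1,0,0,0,0,0,0,-0.1,0,0,0,0,0,0]'
python3 -m pendant '[-0.1,0,0,1.5,0,0,0,-0.1,0,0,3,0,0,0,-0.1,0,0,3,0,0,0,-0.1,0,0,3,0,0,0,-0.1,0,0,3,0,0,0,-0.1,0,3,0,0,0,0,-0.1,0,3,0,0,0,0,-0.1,0,0,0,0,0,0]'
python3 - <<'E'
from h import *
import cv2
c=eyes.camera('wrist');c=eyes.camera('wrist')['img'];a=eyes.camera('side')['img'][200:350,220:420,::-1]
cv2.imwrite('pics/w6.png',np.hstack([c[80:380,0:400,::-1],cv2.resize(a,(400,300),interpolation=cv2.INTER_CUBIC)]))
E
```

```text
time: 12.97
tool_pos: [0.4213, -0.041, 0.0743]
ee_rot: [[-1.0, -0.007, 0.001], [-0.007, 1.0, 0.0], [-0.001, 0.0, -1.0]]
ft_force: [-0.7, -0.3, 3.8]
finger_gap: 0.0257
gripper_force: 25.0
time: 13.47
tool_pos: [0.4211, -0.041, 0.0739]
ee_rot: [[-1.0, -0.007, -0.0], [-0.007, 1.0, 0.0], [0.0, 0.0, -1.0]]
ft_force: [-0.4, -0.1, 0.4]
finger_gap: 0.0516
gripper_force: 0.0
time: 14.13
tool_pos: [0.4214, 0.0244, 0.2096]
ee_rot: [[-1.0, -0.014, 0.001], [-0.014, 1.0, 0.003], [-0.002, 0.003, -1.0]]
ft_force: [-0.2, -0.2, -0.3]
finger_gap: 0.0522
gripper_force: 0.0
```

View pics/w6.png

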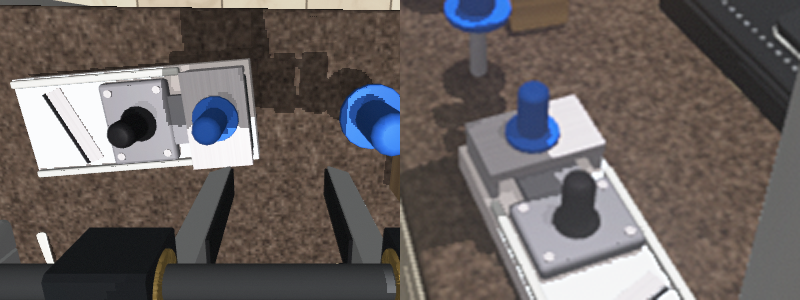

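Both views show the pin upright with its collar flat on the bridge (side crop (532,135)). The carriage is home and the gripper is clear.

```bash
python3 -c "
from plant import arm;print(arm.job_done())"
```

```text
the job is handed in; nothing more can be done
None
```

I pushed the carriage fully home, dropped the small blue caddy pin through all three holes until its collar sat flat on the bridge, let go of it, and handed the job in at about 14 s; no verdict was returned.

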